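# Free the stuck punch holder from the turret of the bench punch

## Task

The red-banded punch holder is stuck in the revolving head of the bench punch. Turn the head one click by its centre knob, whichever way brings the red-banded holder to the gap in the retaining ring at the front, then work the holder loose by rocking it left and right, at least twice to each side and by five degrees or more, and ease it out. Finish while still holding it: upright and still, over its socket, its foot clear of the socket rim but no more than about 2 cm above it, so that I can look into the socket; leave the other holders seated, the head in its click position, and the things around it where they are.

Things in the scene. Friction and masses are not known exactly. Their poses are not given: they have to be found in the camera images.
- punch: bench turret punch, bolted down: grey-green base plate 272 x 262 x 14 mm; column, overarm (top 152 mm) and upright lever (to 260 mm) at the rear. Origin: on the table under the axis of its revolving head; x from front to rear (column), y to the left seen from the front, z up. The head, 104 mm in radius, has six aluminium sockets every 60 degrees, 80 mm from the axis, rims 66 mm above the table
- turret (a joint): angle of the revolving head, rad, 0 at the start, positive anticlockwise from above; click positions every 60 degrees (1.047), where a sprung detent centres it by itself from within about 20 degrees; about 0.3 N m takes it over the hump
- knob_grip (a point): centre knob of the head: a black bar 50 x 18 mm, 36 mm tall, top 144 mm above the table; point on the head's axis inside the bar, 127 mm above the table. Its x axis runs along the bar (grip across the 18 mm, its y axis); at the start the bar points front to rear. Turns with the head
- change_station (a point): change position at the front: where the front socket's rim centre is (66 mm high), fixed to the frame. A fixed steel C-ring, 94 to 118 mm from the axis, top 80 mm above the table, overlaps the holders' flanges all round except for a 60-degree gap here: only here can a holder come out
- socket_left (a point): centre of the rim (66 mm high, outer diameter 43 mm) of the socket that is at the start left of the front one (60 degrees clockwise of it from above); turns with the head
- socket_right (a point): the same for the socket that is at the start right of the front one (60 degrees anticlockwise of it from above)
- red_grip (a point): red-banded punch holder, loose but tight in the socket left or right of the front at the start. 71 mm tall; from the foot: pilot dia 19 mm (0-9), land dia 26 (9-24), flange dia 36 (24-30) seated on the rim, black round grip dia 23 (34-71) with the band near its top. Point: centre of the grip, 52.5 mm above the foot, 94.5 mm above the table when seated; z along the holder, yaw arbitrary
- holder_red: the same holder, 0.10 to 0.21 kg; origin at the centre of its foot's underside
- red_foot (a point): centre of the underside of the red holder's foot, 24 mm below the rim when seated. Two sprung shoes in the socket, left and right of it at the front, 10 mm below the rim, clamp the land: a straight pull takes 25 to 45 N, but it rocks about 0.1 rad to each side and can be walked up 1 to 2 mm per rock; free of the shoes when raised about 6 mm, clear of the rim when raised 24 mm
- yellow_grip (a point): punch holder like the red one, yellow band; stays seated. Point: centre of its black grip, 94.5 mm above the table when seated
- blue_grip (a point): punch holder like the red one, blue band; stays seated. Point: centre of its black grip, 94.5 mm above the table when seated
- brush: flat brush with blue handle, 204 mm long, bystander on the left; origin under its centre
- weight: grey turned weight with a ball knob, 48 mm diameter, 46 mm high, bystander on the left; origin under its centre
- creaser: cream bone folder, a flat pointed stick 151 x 22 x 8 mm, bystander on the right; origin under its centre
- booklet: small dark booklet 121 x 92 x 15 mm, bystander on the right; origin under its centre

How it is judged (in metres and radians):
On the way, in this order (a step that is already met when the one before it is completed fails the run):
1. the red-banded holder stands at the front gap, seated, the head at rest in its click position (horizontal distance between red_foot and change_station below 0.006 m and z of red_foot in the frame of punch below 0.045 m and velocity of joint turret between -0.1 and 0.1 rad/s), for 0.2 s.
2. rocked to the left (over 3.5 degrees) in its socket (angle between red_foot's own z axis and vertical above 0.06 rad and y of red_grip in the frame of punch above 0.001 m and z of red_foot in the frame of punch below 0.062 m and horizontal distance between red_foot and change_station below 0.01 m).
3. then to the right (angle between red_foot's own z axis and vertical above 0.06 rad and y of red_grip in the frame of punch below -0.001 m and z of red_foot in the frame of punch below 0.062 m and horizontal distance between red_foot and change_station below 0.01 m).
4. then to the left again (two rocks to each side always contain left, right, left) (all of step 2).
At the end, for the whole second after the job is handed in: The gripper alone holds the red-banded holder upright (within 8 degrees) and still, over its socket at the front gap (within 15 mm sideways), foot 1 to 25 mm above the socket rim; the head is within 6 mm of its click position; the yellow- and blue-banded holders are seated (within 5 mm) (z of red_foot in the frame of punch between 0.067 and 0.091 m and angle between red_foot's own z axis and vertical below 0.14 rad and horizontal distance between red_foot and change_station below 0.015 m and contact force between the fingers and holder_red above 2 N and contact force between holder_red and punch below 0.1 N and linear speed of holder_red below 0.02 m/s and horizontal distance between any of socket_left, socket_right and change_station below 0.006 m and z of each of yellow_grip, blue_grip in the frame of punch below 0.0995 m); the arm keeps its last pose, push and grip.
It fails at once if the yellow- or blue-banded holder pulled up out of its seat (z of any of yellow_grip, blue_grip in the frame of punch above 0.1025 m).
It fails at once if the brush, weight, bone folder or booklet pushed more than 25 mm (distance of any of brush, weight, creaser, booklet from where it was at the start of the episode above 0.025 m).
It also fails if it takes over 48 s, if anything falls off the work surface, if the arm or the gripper's body presses on something with over 40 N, if the wrist force passes 120 N, or if a joint passes its speed limit or range.

## Robot

A 6-joint arm with a two-finger parallel gripper is mounted at the origin on the work surface; the furniture and walls round the work are solid. World frame = base frame: x ahead of the robot, y to its left, z up, the work surface at z = 0. Lengths are in mm, angles in rad, forces in N, time in s.
With the tool pointing down it reaches from about 350 to 775 mm from the base axis. Payload 5.5 kg.
Tool frame: the origin (TCP) lies between the finger pads; the fingertips stand 19 mm ahead of it and the grasp point (between the pads) is the TCP; z points along the fingers, x is the direction in which the jaws open and shut, and the axes are right-handed (so a half turn about z gives the same grasp; the last joint's range is limited). The gripper opens to 85 mm and grips with 20 to 120 N. Pads are 22 mm wide; open, the fingers measure 114 mm over their backs; the gripper's body (76 mm by 85 mm) begins 54 mm behind the grasp point. The pads swing forward as they close: fully open they stand 13 mm farther back than shut.
Start: joints at [1.07, 0.313, 0.046, 1.304, 0, 1.431], TCP at [203.014, 538.01, 250.323] pointing down, gripper open.
Joint ranges: [-2.76, 2.76], [-0.86, 1.69], [-1.03, 1.26], [-2.2, 2.34], [-1.47, 1.5], [-3.14, 3.14]. Speed limits (rad/s): [2.57, 2.57, 3.14, 3.14, 3.14, 3.14].

## Interface

Orientations are given as a unit quaternion [x, y, z, w].
In Python, from workcell import bot gives the robot as it stands.
- The arm moves only by the tool send_rows, never from a script. Its argument "targets" is a list of rows, each an object with "offset": the shift along the tool's x, y, z in cm, a list of three; "twist": the turn, a rotation vector about the tool's x, y, z in rad, a list of three. A call has 1 to 12 rows; each row is the pose to reach, as a shift and turn from the pose commanded when the call began, along the tool's axes at that moment; what a row does not reach only later rows make up. A row lasts 1/12 s, in which the tool goes at most 41.7 mm and 7.16 degrees, less where a joint would pass 70% of its speed; a pose out of reach is approached as far as the arm can. A call with a gripper value outside its range is refused whole. "grip" is the closure, from 0 (fully open) to 1 (shut), set as the call begins (left out, the last holds). The fingers move at their own pace and stop on an object; "squeeze" is the grip in N (left out, the last holds). Time passes only in rows, so rows that repeat a pose let the fingers close. It gives the time, the measured TCP pose, the force and the opening at its end, in the units of the state.
- bot.sense(): the state, without advancing time (a new reading comes with each control period).
- bot.snapshot(name): name is "scene" or "top"; returns the picture (420x560x3 uint8, red, green, blue); there is no depth.
- bot.camera_info(name): a dict with "mtx" (3x3 intrinsics, pixels), "R" (3x3) and "t" (3): a world point X has camera coordinates R X + t. Camera axes: x right, y down, z forward; pixel columns grow to the right and rows downward; lengths in mm; the calibration is good to about 2 mm. A picture is of the moment at which its call begins. camera_info takes no time and is no camera call.
- bot.sign_off(): hands the job in, once; it reports no verdict.
The state is a dict: "time": time; "joints": joint angles; "joint_velocities": joint speeds; "joint_torque": joint torques, N m; "tool_pos": TCP position; "ee_rot": TCP orientation; "ft_force": force on the tool from outside, world axes, zero at the start; "torque": the same for the moment, N m; "width": finger opening in mm.
Only numpy, scipy, OpenCV 4.12 (cv2) and the standard library are available. Lean on these libraries where they do the work, as an engineer would, in place of code of your own. Each camera call takes 0.05 s, during which the arm holds its last target. There are 200 camera calls.

## Working session

There is one attempt and no reset: what is moved stays moved. The work goes in short steps, Python scripts to look and compute and a tool call to move; the robot and the scene stay as the last step left them, time stands still between calls to the robot, and variables do not carry over. Pictures are saved under pics/ and viewed, about 8 in all and at most 12, crops included, and the job is handed in when it is done.

Besides the shell and the picture viewer there is one more tool, called after "Request:" by a JSON object that holds its "api" and its "payload", one argument or row to a line. send_rows: Moves the arm, as the interface text tells. Its arguments: {"type":"object","properties":{"targets":{"type":"array"},"grip":{"type":"number"},"squeeze":{"type":"number"}},"required":["targets"]}

```bash
mkdir -p pics
python3 - <<'E'
from workcell import bot
import cv2
for n in("scene","top"):
    cv2.imwrite(f"pics/{n}0.png",bot.snapshot(n)[:,:,::-1]); c=bot.camera_info(n); print(n,c)
print(bot.sense())
E
```

```text
scene {'mtx': array([[511.3973292 ,   0.        , 283.17338128],
       [  0.        , 511.3973292 , 200.44911909],
       [  0.        ,   0.        ,   1.        ]]), 'R': array([[ 0.54930776, -0.83551974, -0.01295147],
       [-0.5805352 , -0.37042987, -0.72509351],
       [ 0.60103233,  0.40581827, -0.68852863]]), 't': array([-295.44481625,  385.2030252 , 1171.95239679])}
top {'mtx': array([[432.38397286,   0.        , 278.91153798],
       [  0.        , 432.38397286, 216.03876417],
       [  0.        ,   0.        ,   1.        ]]), 'R': array([[ 2.87936422e-02, -9.99577332e-01,  4.01050389e-03],
       [-9.92309635e-01, -2.90670346e-02, -1.20319142e-01],
       [ 1.20384861e-01, -5.15235320e-04, -9.92727163e-01]]), 't': array([ -16.75882849,  568.21242939, 1058.23426336])}
{'time': 0.1, 'joints': array([ 1.07041336e+00,  3.13949384e-01,  4.51054747e-02,  1.30361925e+00,
       -9.51284375e-06,  1.43121145e+00]), 'joint_velocities': array([-1.38786452e-03, -5.02773743e-04,  3.03494018e-03,  1.07046116e-04,
        2.16566281e-03,  5.23542460e-05]), 'joint_torque': array([ 1.96660709e-03, -4.81726956e+01,  2.99242437e+01,  1.27628751e-02,
       -1.07123205e-04, -4.82769408e-06]), 'tool_pos': array([202.78402364, 537.59994035, 249.48959535]), 'ee_rot': array([ 8.22502311e-01,  5.68761157e-01, -7.42634371e-04,  3.78281136e-04]), 'ft_force': array([0.13163437, 0.16780984, 0.13475343]), 'torque': array([ 0.03404261, -0.0017615 , -0.05213053]), 'width': 85.28844389545499}
```

View pics/scene0.png

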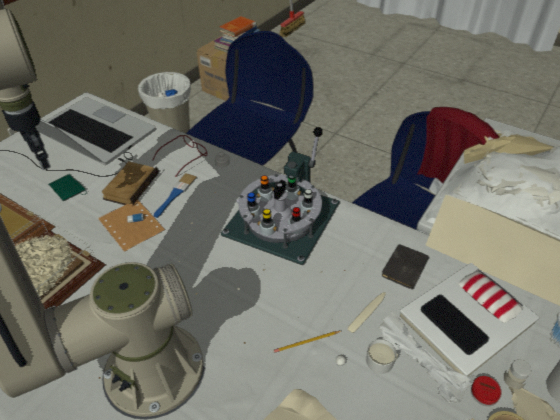

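View pics/top0.png

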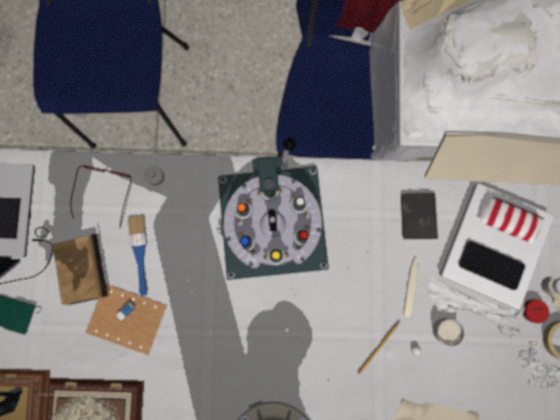

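The red holder is right of the front at (304,235) in the top view. Yellow is at the front (276,256) and blue at the left (245,241), so the head has to turn clockwise by 60°. I'll enlarge the crops and fit the punch pose.

Run:
```python
import cv2,numpy as np
a=cv2.imread("pics/top0.png")[145:290,205:340]; b=cv2.imread("pics/scene0.png")[120:270,210:350]
a=cv2.resize(a,None,fx=4,fy=4,interpolation=cv2.INTER_CUBIC); 
cv2.imwrite("pics/ta.png",a)
b=cv2.resize(b,None,fx=4,fy=4,interpolation=cv2.INTER_CUBIC)
cv2.imwrite("pics/sa.png",b)
```

```text
(no output)
```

View pics/ta.png

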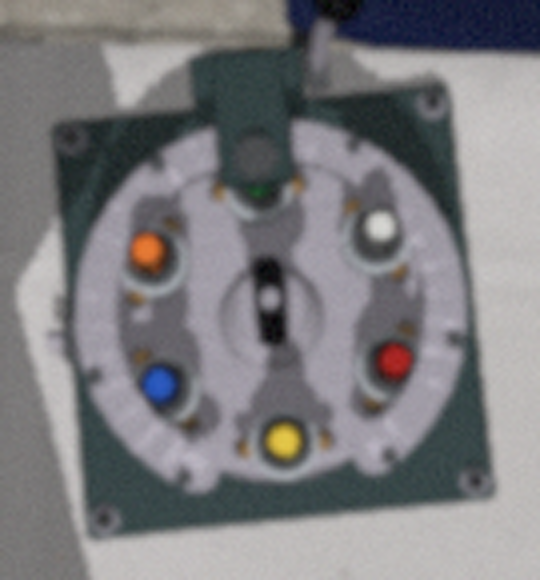

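View pics/sa.png

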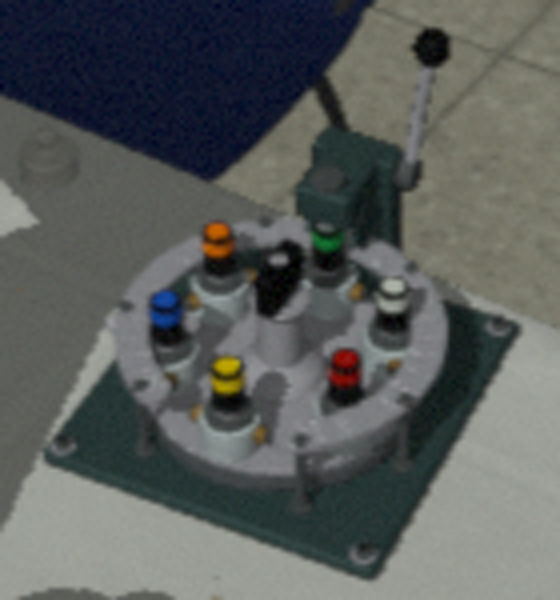

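The top crop shows yellow (284,440), red (396,361), blue (160,384), orange (149,251), white (380,226) and the knob (269,298). The scene crop shows the same heads from the side. I'll fit x, y and yaw from these.

```bash
cat > h.py <<'E'
import numpy as np
from workcell import bot
from scipy.optimize import least_squares
from scipy.spatial.transform import Rotation as Rn
def proj(n,X):
    c=bot.camera_info(n); p=(c["R"]@np.atleast_2d(X).T).T+c["t"]; p=p@c["mtx"].T
    return p[:,:2]/p[:,2:]
E
python3 - <<'E'
from h import *
ang=dict(o=60,b=120,y=180,r=240,w=300,g=0)
T=dict(o=(149,251),b=(160,384),y=(284,440),r=(396,361),w=(380,226),k=(269,298))
S=dict(o=(217,231),b=(165,299),y=(228,366),r=(345,357),w=(393,286),g=(326,232))
def pts(p,keys,off=np.zeros(3)):
    out=[]
    for k in keys:
        if k=='k': out.append([p[0],p[1],144]);continue
        a=np.radians(ang[k])+p[2]; out.append([p[0]+80*np.cos(a),p[1]+80*np.sin(a),111])
    return np.array(out)
uT=(np.array(list(T.values()))+.5)/4-.5+[205,145]
uS=(np.array(list(S.values()))+.5)/4-.5+[210,120]
fT=lambda p:(proj("top",pts(p,T))-uT)
fS=lambda p:(proj("scene",pts(p,S))-uS)
for f in (lambda p:fT(p).ravel(),lambda p:fS(p).ravel(),lambda p:np.r_[fT(p).ravel(),fS(p).ravel()]):
    r=least_squares(f,[560,0,0]); print(r.x,np.round(r.fun,2).tolist())
s=bot.sense();print(Rn.from_quat(s["ee_rot"]).as_matrix().round(4), s["tool_pos"])
E
```

```text
[5.47418866e+02 1.48588828e+01 1.30754164e-01] [-0.52, -0.4, -0.14, 0.16, 0.16, 0.26, -0.07, -0.11, 0.25, -0.03, 0.31, 0.11]
[5.49095198e+02 1.84148494e+01 1.33525905e-01] [0.05, 0.31, -0.05, 0.36, -0.23, 0.1, 0.03, 0.51, -0.1, 0.15, 0.32, -1.57]
[5.47642980e+02 1.60176805e+01 1.33422781e-01] [-1.05, -0.42, -0.58, 0.12, -0.24, 0.13, -0.52, -0.3, -0.29, -0.21, -0.2, -0.01, 0.44, 0.88, 0.34, 0.97, 0.2, 0.76, 0.49, 1.16, 0.36, 0.76, 0.74, -1.01]
[[ 3.530e-01  9.356e-01 -8.000e-04]
 [ 9.356e-01 -3.530e-01 -1.500e-03]
 [-1.700e-03 -2.000e-04 -1.000e+00]] [202.78402364 537.59994035 249.48959535]
```

Request:
{"api": "send_rows", "payload": {
  "targets": [
    {"offset": [-1, 1.3, 0], "twist": [0, 0, -0.05]},
    {"offset": [-3, 4.2, 0.3], "twist": [0, 0, -0.12]},
    {"offset": [-5.4, 7.5, 0.6], "twist": [0, 0, -0.2]},
    {"offset": [-7.8, 10.8, 0.9], "twist": [0, 0, -0.3]},
    {"offset": [-10.2, 14.1, 1.2], "twist": [0, 0, -0.4]},
    {"offset": [-12.6, 17.4, 1.5], "twist": [0, 0, -0.494]},
    {"offset": [-15, 20.7, 1.8], "twist": [0, 0, -0.494]},
    {"offset": [-17.4, 24, 2.1], "twist": [0, 0, -0.494]},
    {"offset": [-19.8, 27.3, 2.4], "twist": [0, 0, -0.494]},
    {"offset": [-22.2, 30.6, 2.7], "twist": [0, 0, -0.494]},
    {"offset": [-24.6, 33.9, 3], "twist": [0, 0, -0.494]},
    {"offset": [-27, 37.2, 3.3], "twist": [0, 0, -0.494]}
  ],
  "grip": 0,
  "squeeze": 40
}}

```text
time: 1.1
tool_pos: [456.2, 152.1, 217.0]
ee_rot: [0.659, 0.753, -0.0, -0.0]
ft_force: [0.5, 1.3, -0.8]
width: 85.5
```

```bash
cat >> h.py <<'E'
P=np.array([548.0,16.0,0]); YAW=0.132
def W(x,y,z):  # punch frame -> world
    c,s=np.cos(YAW),np.sin(YAW); return np.array([P[0]+c*x-s*y,P[1]+s*x+c*y,z])
def rel(X,ang,tilt=0.0):
    """offset (cm) and twist to reach world X, tool down with x-axis at ang"""
    s=bot.sense(); R=Rn.from_quat(s["ee_rot"])
    G=Rn.from_matrix(np.array([[np.cos(ang),np.sin(ang),0],[np.sin(ang),-np.cos(ang),0],[0,0,-1]]))
    print("t",round(s["time"],2),"pos",s["tool_pos"].round(1),"F",s["ft_force"].round(1),"M",s["torque"].round(2),"w",round(s["width"],1),"j",s["joints"].round(2))
    print("offset",(R.inv().apply(X-s["tool_pos"])/10).round(2),"twist",(R.inv()*G).as_rotvec().round(3))
E
python3 -c "
from h import *
rel(W(0,0,200.8),YAW+np.pi/2)"
```

```text
t 1.1 pos [456.2 152.1 217. ] F [ 0.5  1.3 -0.8] M [ 0.03 -0.03 -0.01] w 85.5 j [ 0.15  0.15 -0.25  1.17  0.    0.02]
offset [-14.71   7.29   1.62] twist [-0.    -0.     0.001]
```

Request:
{"api": "send_rows", "payload": {
  "targets": [
    {"offset": [-3.5, 1.7, 0.4], "twist": [0, 0, 0]},
    {"offset": [-7, 3.5, 0.8], "twist": [0, 0, 0]},
    {"offset": [-10.5, 5.2, 1.2], "twist": [0, 0, 0]},
    {"offset": [-13.2, 6.5, 1.5], "twist": [0, 0, 0]},
    {"offset": [-14.7, 7.3, 1.6], "twist": [0, 0, 0]},
    {"offset": [-14.7, 7.3, 1.6], "twist": [0, 0, 0]}
  ]
}}

```text
time: 1.6
tool_pos: [549.1, 15.2, 200.3]
ee_rot: [0.66, 0.751, -0.0, -0.0]
ft_force: [-0.2, 0.3, -0.1]
width: 85.5
```

```bash
python3 -c "
from h import *
import cv2
rel(W(0,0,130.5),YAW+np.pi/2)
a=bot.snapshot('scene')[100:270,190:390,::-1]; b=bot.snapshot('top')[145:290,205:340,::-1]
r=lambda i:cv2.resize(i,(400,400*i.shape[0]//i.shape[1]),interpolation=2)
a,b=r(a),r(b); h=min(len(a),len(b)); cv2.imwrite('pics/c1.png',np.hstack([a[:h],b[:h]]))"
```

```text
t 1.6 pos [549.1  15.2 200.3] F [-0.2  0.3 -0.1] M [-0.06  0.02  0.02] w 85.5 j [-0.12  0.28 -0.12  1.17 -0.   -0.25]
offset [ 0.09 -0.1   6.98] twist [-0.     0.    -0.003]
```

View pics/c1.png

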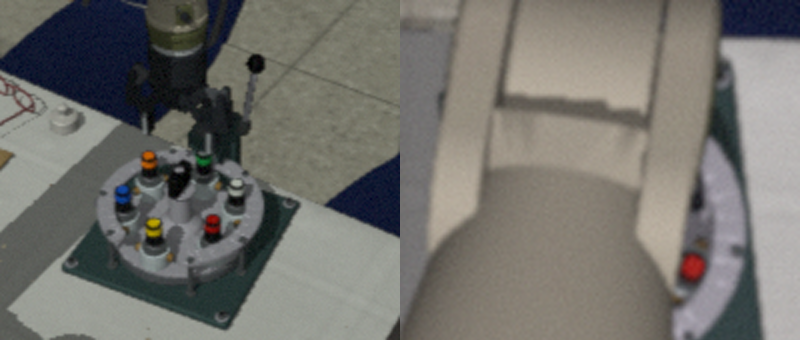

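The scene view shows the gripper above the knob with clear space around it. The top camera is blocked by the arm. I'll lower and grip.

Request:
{"api": "send_rows", "payload": {
  "targets": [
    {"offset": [0.1, -0.1, 2], "twist": [0, 0, 0]},
    {"offset": [0.1, -0.1, 4.5], "twist": [0, 0, 0]},
    {"offset": [0.1, -0.1, 6], "twist": [0, 0, 0]},
    {"offset": [0.1, -0.1, 7], "twist": [0, 0, 0]},
    {"offset": [0.1, -0.1, 7], "twist": [0, 0, 0]}
  ]
}}

```text
time: 2.12
tool_pos: [544.2, 20.6, 129.4]
ee_rot: [0.658, 0.753, -0.001, -0.002]
ft_force: [0.6, 0.6, -0.7]
width: 85.2
```

Request:
{"api": "send_rows", "payload": {
  "targets": [
    {"offset": [0, 0, 0], "twist": [0, 0, 0]},
    {"offset": [0, 0, 0], "twist": [0, 0, 0]},
    {"offset": [0, 0, 0], "twist": [0, 0, 0]},
    {"offset": [0, 0, 0], "twist": [0, 0, 0]},
    {"offset": [0, 0, 0], "twist": [0, 0, 0]},
    {"offset": [0, 0, 0], "twist": [0, 0, 0]}
  ],
  "grip": 1,
  "squeeze": 30
}}

```text
time: 2.62
tool_pos: [547.4, 16.4, 132.3]
ee_rot: [0.659, 0.752, -0.002, 0.003]
ft_force: [-1.0, -11.2, 2.1]
width: 17.7
```

```bash
python3 -c "
from h import *
rel(W(0,0,130.5),YAW+np.pi/2-1.047)"
```

```text
t 2.62 pos [547.4  16.4 132.3] F [ -1.  -11.2   2.1] M [-1.7   0.13 -0.03] w 17.7 j [-0.11  0.32 -0.24  1.01 -0.01 -0.25]
offset [-0.04  0.06  0.18] twist [0.004 0.005 1.047]
```

Request:
{"api": "send_rows", "payload": {
  "targets": [
    {"offset": [-0.1, 0, 0], "twist": [0, 0, 0.04]},
    {"offset": [-0.1, 0, 0], "twist": [0, 0, 0.12]},
    {"offset": [-0.1, 0, 0], "twist": [0, 0, 0.22]},
    {"offset": [-0.1, 0, 0], "twist": [0, 0, 0.32]},
    {"offset": [-0.1, 0, 0], "twist": [0, 0, 0.42]},
    {"offset": [-0.1, 0, 0], "twist": [0, 0, 0.52]},
    {"offset": [-0.1, 0, 0], "twist": [0, 0, 0.62]},
    {"offset": [-0.1, 0, 0], "twist": [0, 0, 0.72]},
    {"offset": [-0.1, 0, 0], "twist": [0, 0, 0.82]},
    {"offset": [-0.1, 0, 0], "twist": [0, 0, 0.92]},
    {"offset": [-0.1, 0, 0], "twist": [0, 0, 1.0]},
    {"offset": [-0.1, 0, 0], "twist": [0, 0, 1.05]}
  ],
  "squeeze": 50
}}

```text
time: 3.62
tool_pos: [547.5, 16.2, 132.4]
ee_rot: [0.948, 0.32, 0.0, 0.002]
ft_force: [-0.8, -5.3, 3.9]
width: 17.1
```

Request:
{"api": "send_rows", "payload": {
  "targets": [
    {"offset": [0, 0, 0], "twist": [0, 0, 0]},
    {"offset": [0, 0, 0], "twist": [0, 0, 0]},
    {"offset": [0, 0, 0], "twist": [0, 0, 0]}
  ]
}}

```text
time: 3.87
tool_pos: [547.4, 16.2, 132.4]
ee_rot: [0.947, 0.32, 0.0, 0.002]
ft_force: [-0.5, -4.7, 4.9]
width: 17.2
```

```bash
python3 -c "
from h import *
rel(W(0,0,210),YAW+np.pi/2-1.047)"
```

```text
t 3.87 pos [547.4  16.2 132.4] F [-0.5 -4.7  4.9] M [-1.01  0.21 -0.45] w 17.2 j [-0.12  0.32 -0.24  1.01 -0.    0.8 ]
offset [ 0.03  0.08 -7.76] twist [ 0.004  0.    -0.004]
```

Request:
{"api": "send_rows", "payload": {
  "targets": [
    {"offset": [0, 0, 0], "twist": [0, 0, 0]},
    {"offset": [0, 0, 0], "twist": [0, 0, 0]},
    {"offset": [0, 0, 0], "twist": [0, 0, 0]},
    {"offset": [0, 0, 0], "twist": [0, 0, 0]},
    {"offset": [0, 0, -1.5], "twist": [0, 0, 0]},
    {"offset": [0, 0, -4], "twist": [0, 0, 0]},
    {"offset": [0, 0, -7], "twist": [0, 0, 0]},
    {"offset": [0, 0, -8], "twist": [0, 0, 0]},
    {"offset": [0, 0, -8], "twist": [0, 0, 0]}
  ],
  "grip": 0
}}

```text
time: 4.62
tool_pos: [548.6, 18.0, 214.4]
ee_rot: [0.947, 0.321, 0.003, 0.001]
ft_force: [-0.2, -0.1, -1.1]
width: 85.1
```

```bash
python3 -c "
from h import *
import cv2
rel(W(-80,0,200),YAW+np.pi/2)
a=bot.snapshot('scene'); cv2.imwrite('pics/s2.png',a[:,:,::-1])
cv2.imwrite('pics/c2.png',cv2.resize(a[100:270,190:390,::-1],(800,680),interpolation=2)[:600])"
```

```text
t 4.62 pos [548.6  18.  214.4] F [-0.2 -0.1 -1.1] M [ 0.01 -0.02 -0.05] w 85.1 j [-0.11  0.27 -0.1   1.19  0.    0.8 ]
offset [-7.1  -3.88  1.39] twist [ 0.006 -0.002 -1.048]
```

View pics/c2.png

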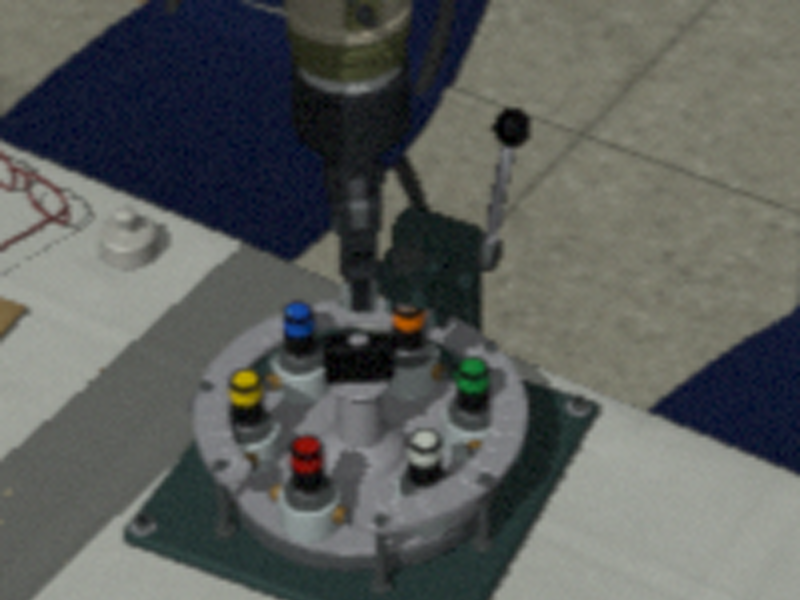

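The red holder now stands at the front gap (crop 307,442) and all the holders look seated. I'll move over it.

Request:
{"api": "send_rows", "payload": {
  "targets": [
    {"offset": [-1.5, -0.8, 0.3], "twist": [0, 0, -0.1]},
    {"offset": [-3, -1.6, 0.6], "twist": [0, 0, -0.22]},
    {"offset": [-4.5, -2.4, 0.9], "twist": [0, 0, -0.34]},
    {"offset": [-6, -3.2, 1.2], "twist": [0, 0, -0.46]},
    {"offset": [-7.1, -3.9, 1.4], "twist": [0, 0, -0.58]},
    {"offset": [-7.1, -3.9, 1.4], "twist": [0.003, 0, -0.7]},
    {"offset": [-7.1, -3.9, 1.4], "twist": [0.003, 0, -0.82]},
    {"offset": [-7.1, -3.9, 1.4], "twist": [0.004, 0, -0.94]},
    {"offset": [-7.1, -3.9, 1.4], "twist": [0.004, 0, -1.048]},
    {"offset": [-7.1, -3.9, 1.4], "twist": [0.004, 0, -1.048]},
    {"offset": [-7.1, -3.9, 1.4], "twist": [0.004, 0, -1.048]}
  ],
  "grip": 0.5
}}

```text
time: 5.58
tool_pos: [465.6, 5.9, 195.8]
ee_rot: [0.66, 0.751, -0.001, -0.003]
ft_force: [0.0, -0.5, 0.6]
width: 42.9
```

```bash
sed -i 's/548.0,16.0,0/547.6,16.1,0/' h.py; python3 -c "
from h import *
rel(W(-80,0,101),YAW+np.pi/2)
import cv2
a=bot.snapshot('scene')
cv2.imwrite('pics/c3.png',cv2.resize(a[100:270,190:390,::-1],(800,680),interpolation=2)[:600])"
```

```text
t 5.58 pos [465.6   5.9 195.8] F [ 0.  -0.5  0.6] M [ 0.02  0.   -0.02] w 42.9 j [-0.16  0.13 -0.32  1.12  0.   -0.29]
offset [-0.09  0.31  9.48] twist [-0.006 -0.003 -0.004]
```

View pics/c3.png

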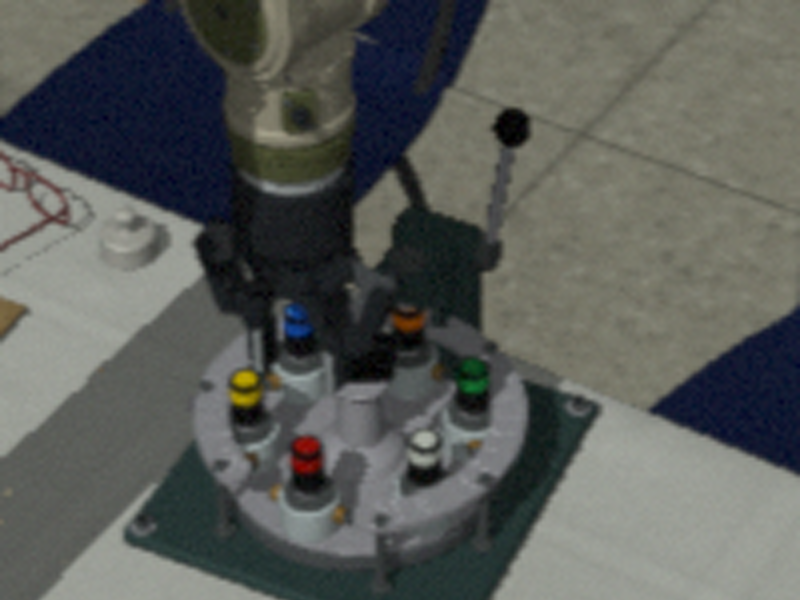

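The gripper is above the red holder, with the tips straddling it at crop x≈255 and 350. I'll descend and grip.

Request:
{"api": "send_rows", "payload": {
  "targets": [
    {"offset": [-0.1, 0.3, 2], "twist": [-0.006, -0.003, -0.004]},
    {"offset": [-0.1, 0.3, 4.5], "twist": [-0.006, -0.003, -0.004]},
    {"offset": [-0.1, 0.3, 6.8], "twist": [-0.006, -0.003, -0.004]},
    {"offset": [-0.1, 0.3, 8.5], "twist": [-0.006, -0.003, -0.004]},
    {"offset": [-0.1, 0.3, 9.4], "twist": [-0.006, -0.003, -0.004]},
    {"offset": [-0.1, 0.3, 9.4], "twist": [-0.006, -0.003, -0.004]},
    {"offset": [-0.1, 0.3, 9.4], "twist": [-0.006, -0.003, -0.004]}
  ]
}}

```text
time: 6.22
tool_pos: [469.2, 5.3, 103.2]
ee_rot: [0.658, 0.753, 0.0, 0.001]
ft_force: [0.3, -0.3, -0.7]
width: 43.0
```

Request:
{"api": "send_rows", "payload": {
  "targets": [
    {"offset": [0, 0, 0], "twist": [0, 0, 0]},
    {"offset": [0, 0, 0], "twist": [0, 0, 0]},
    {"offset": [0, 0, 0], "twist": [0, 0, 0]},
    {"offset": [0, 0, 0], "twist": [0, 0, 0]},
    {"offset": [0, 0, 0], "twist": [0, 0, 0]},
    {"offset": [0, 0, 0], "twist": [0, 0, 0]}
  ],
  "grip": 1,
  "squeeze": 30
}}

```text
time: 6.72
tool_pos: [470.3, 5.5, 104.6]
ee_rot: [0.658, 0.753, 0.002, 0.002]
ft_force: [-1.3, 3.2, 6.0]
width: 22.2
```

```bash
python3 -c "
from h import *
rel(W(-80,0,101),YAW+np.pi/2)
import cv2
a=bot.snapshot('scene')
cv2.imwrite('pics/c4.png',cv2.resize(a[100:270,190:390,::-1],(800,680),interpolation=2)[:600])"
```

```text
t 6.72 pos [470.3   5.5 104.6] F [-1.3  3.2  6. ] M [0.57 0.16 0.02] w 22.2 j [-0.16  0.21 -0.47  0.89  0.   -0.3 ]
offset [ 0.03 -0.2   0.36] twist [0.005 0.001 0.003]
```

View pics/c4.png

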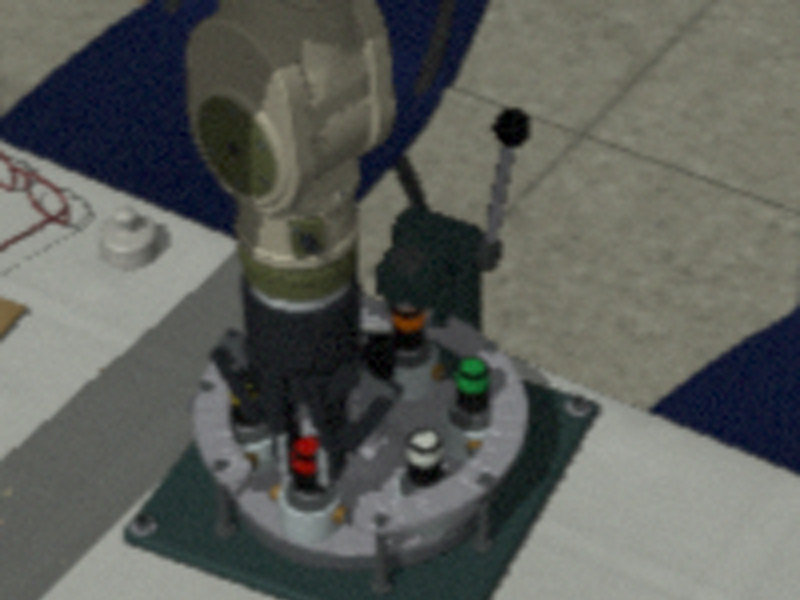

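The fingers are round the red grip below its band (crop 305,460), with a width of 22 mm. I'll squeeze harder and rock left.

Request:
{"api": "send_rows", "payload": {
  "targets": [
    {"offset": [0, 0, 0], "twist": [0, 0, 0]},
    {"offset": [0, 0, 0], "twist": [0, 0, 0]},
    {"offset": [0.12, 0, 0], "twist": [0, -0.025, 0]},
    {"offset": [0.25, 0, 0], "twist": [0, -0.05, 0]},
    {"offset": [0.37, 0, 0], "twist": [0, -0.075, 0]},
    {"offset": [0.5, 0, 0], "twist": [0, -0.1, 0]},
    {"offset": [0.55, 0, -0.05], "twist": [0, -0.115, 0]},
    {"offset": [0.55, 0, -0.1], "twist": [0, -0.115, 0]},
    {"offset": [0.55, 0, -0.1], "twist": [0, -0.115, 0]}
  ],
  "squeeze": 80
}}

```text
time: 7.52
tool_pos: [469.8, 10.3, 106.1]
ee_rot: [0.657, 0.752, -0.037, 0.046]
ft_force: [-1.4, -1.0, 10.0]
width: 20.6
```

```bash
python3 -c "
from h import *
rel(W(-80,0,104.6),YAW+np.pi/2)"
```

```text
t 7.52 pos [469.8  10.3 106.1] F [-1.4 -1.  10. ] M [-0.12  0.45 -0.03] w 20.6 j [-0.08  0.2  -0.49  0.86 -0.11 -0.22]
offset [-0.43 -0.21  0.2 ] twist [0.006 0.118 0.003]
```

Request:
{"api": "send_rows", "payload": {
  "targets": [
    {"offset": [-0.2, 0, -0.05], "twist": [0, 0.04, 0]},
    {"offset": [-0.4, 0, -0.1], "twist": [0, 0.08, 0]},
    {"offset": [-0.6, 0, -0.12], "twist": [0, 0.12, 0]},
    {"offset": [-0.8, 0, -0.14], "twist": [0, 0.16, 0]},
    {"offset": [-1.0, 0, -0.16], "twist": [0, 0.2, 0]},
    {"offset": [-1.13, 0, -0.17], "twist": [0, 0.23, 0]},
    {"offset": [-1.13, 0, -0.17], "twist": [0, 0.23, 0]},
    {"offset": [-1.13, 0, -0.17], "twist": [0, 0.23, 0]}
  ]
}}

```text
time: 8.18
tool_pos: [470.9, -0.4, 107.9]
ee_rot: [0.657, 0.752, 0.039, -0.041]
ft_force: [1.3, 1.1, 4.3]
width: 21.1
```

```bash
python3 -c "
from h import *
rel(W(-80,0,104.6),YAW+np.pi/2)
import cv2
a=bot.snapshot('scene')
cv2.imwrite('pics/c5.png',cv2.resize(a[180:260,230:330,::-1],(750,600),interpolation=2))"
```

```text
t 8.18 pos [ 4.709e+02 -4.000e-01  1.079e+02] F [1.3 1.1 4.3] M [ 0.75 -0.1  -0.01] w 21.1 j [-0.24  0.23 -0.44  0.94  0.11 -0.37]
offset [ 0.59 -0.18  0.4 ] twist [ 0.004 -0.114  0.002]
```

View pics/c5.png

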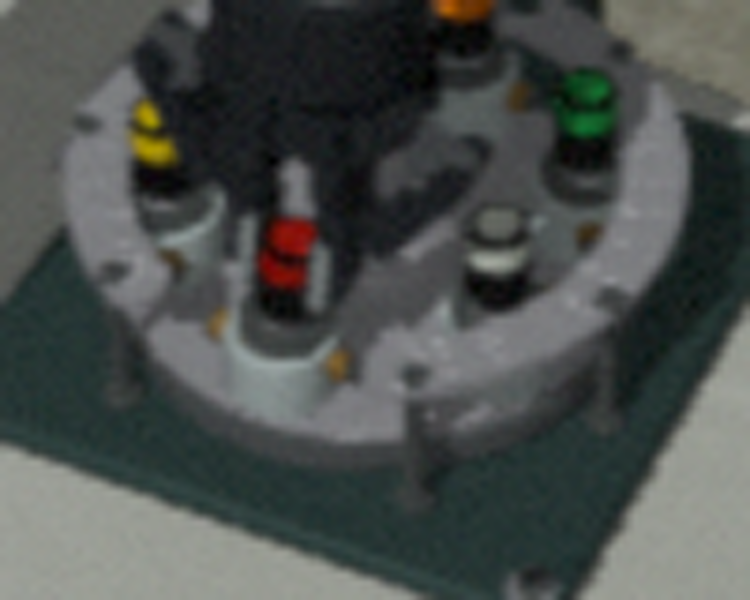

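The red band leans to the right (crop top 298,220, base 280,300), and the other holders are still seated. Next is left again, with some lift.

Request:
{"api": "send_rows", "payload": {
  "targets": [
    {"offset": [0.2, 0, -0.05], "twist": [0, -0.04, 0]},
    {"offset": [0.4, 0, -0.08], "twist": [0, -0.08, 0]},
    {"offset": [0.6, 0, -0.1], "twist": [0, -0.12, 0]},
    {"offset": [0.8, 0, -0.1], "twist": [0, -0.16, 0]},
    {"offset": [1.0, 0, -0.1], "twist": [0, -0.2, 0]},
    {"offset": [1.17, 0, -0.1], "twist": [0, -0.24, 0]},
    {"offset": [1.17, 0, -0.1], "twist": [0, -0.24, 0]},
    {"offset": [1.17, 0, -0.1], "twist": [0, -0.24, 0]}
  ]
}}

```text
time: 8.9
tool_pos: [469.4, 11.3, 111.0]
ee_rot: [0.656, 0.752, -0.041, 0.051]
ft_force: [-1.2, 0.9, 9.3]
width: 20.8
```

```bash
python3 -c "
from h import *
rel(W(-80,0,104.6),YAW+np.pi/2)
import cv2
a=bot.snapshot('scene')
cv2.imwrite('pics/c6.png',cv2.resize(a[180:260,230:330,::-1],(750,600),interpolation=2))"
```

```text
t 8.9 pos [469.4  11.3 111. ] F [-1.2  0.9  9.3] M [-0.25  0.17  0.06] w 20.8 j [-0.07  0.19 -0.48  0.87 -0.13 -0.21]
offset [-0.47 -0.19  0.71] twist [0.006 0.13  0.005]
```

View pics/c6.png

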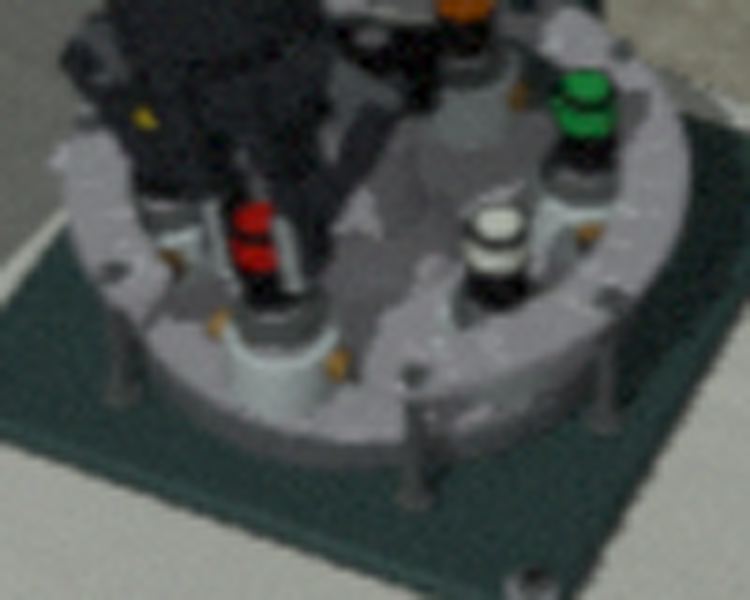

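Red leans clearly left (crop 255,235) and its flange has lifted off the rim. I'll do the second right rock.

Request:
{"api": "send_rows", "payload": {
  "targets": [
    {"offset": [-0.2, 0, 0], "twist": [0, 0.04, 0]},
    {"offset": [-0.4, 0, 0], "twist": [0, 0.08, 0]},
    {"offset": [-0.6, 0, 0], "twist": [0, 0.12, 0]},
    {"offset": [-0.8, 0, 0.02], "twist": [0, 0.17, 0]},
    {"offset": [-1.0, 0, 0.03], "twist": [0, 0.21, 0]},
    {"offset": [-1.1, 0, 0.04], "twist": [0, 0.245, 0]},
    {"offset": [-1.1, 0, 0.04], "twist": [0, 0.245, 0]},
    {"offset": [-1.1, 0, 0.04], "twist": [0, 0.245, 0]}
  ]
}}

```text
time: 9.62
tool_pos: [471.7, -1.1, 113.4]
ee_rot: [0.657, 0.752, 0.04, -0.041]
ft_force: [-0.9, -1.4, 19.9]
width: 20.6
```

```bash
python3 -c "
from h import *
rel(W(-80,0,112),YAW+np.pi/2)"
```

```text
t 9.62 pos [471.7  -1.1 113.4] F [-0.9 -1.4 19.9] M [-0.31  0.73  0.07] w 20.6 j [-0.24  0.22 -0.43  0.95  0.11 -0.38]
offset [ 0.69 -0.25  0.22] twist [ 0.007 -0.115  0.003]
```

Request:
{"api": "send_rows", "payload": {
  "targets": [
    {"offset": [0.2, 0, -0.05], "twist": [0, -0.035, 0]},
    {"offset": [0.4, -0.05, -0.1], "twist": [0.003, -0.07, 0]},
    {"offset": [0.66, -0.1, -0.15], "twist": [0.007, -0.115, 0.003]},
    {"offset": [0.66, -0.1, -0.2], "twist": [0.007, -0.115, 0.003]},
    {"offset": [0.66, -0.1, -0.3], "twist": [0.007, -0.115, 0.003]},
    {"offset": [0.66, -0.1, -0.4], "twist": [0.007, -0.115, 0.003]},
    {"offset": [0.66, -0.1, -0.4], "twist": [0.007, -0.115, 0.003]}
  ]
}}

```text
time: 10.2
tool_pos: [468.2, 6.1, 115.2]
ee_rot: [0.659, 0.752, -0.0, -0.003]
ft_force: [1.6, 0.6, -0.9]
width: 20.7
```

```bash
python3 -c "
from h import *
rel(W(-80,0,140),YAW+np.pi/2)
import cv2
a=bot.snapshot('scene')
cv2.imwrite('pics/c7.png',cv2.resize(a[180:260,230:330,::-1],(750,600),interpolation=2))"
```

```text
t 10.2 pos [468.2   6.1 115.2] F [ 1.6  0.6 -0.9] M [-0.   -0.31 -0.04] w 20.7 j [-0.16  0.2  -0.45  0.92  0.   -0.29]
offset [-0.05 -0.01 -2.48] twist [-0.005 -0.005  0.   ]
```

View pics/c7.png

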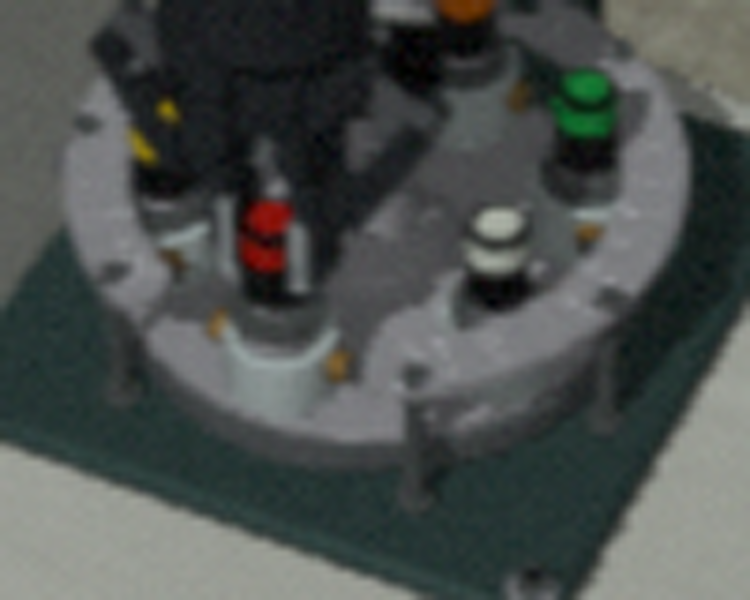

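Red is upright and partly raised (crop 267,235), and yellow is still seated. I'll ease it up, watching the force.

Request:
{"api": "send_rows", "payload": {
  "targets": [
    {"offset": [0, 0, -0.2], "twist": [-0.005, -0.005, 0]},
    {"offset": [0, 0, -0.45], "twist": [-0.005, -0.005, 0]},
    {"offset": [0, 0, -0.7], "twist": [-0.005, -0.005, 0]},
    {"offset": [0, 0, -1.0], "twist": [-0.005, -0.005, 0]},
    {"offset": [0, 0, -1.3], "twist": [-0.005, -0.005, 0]},
    {"offset": [0, 0, -1.6], "twist": [-0.005, -0.005, 0]},
    {"offset": [0, 0, -1.9], "twist": [-0.005, -0.005, 0]},
    {"offset": [0, 0, -2.2], "twist": [-0.005, -0.005, 0]},
    {"offset": [0, 0, -2.4], "twist": [-0.005, -0.005, 0]},
    {"offset": [0, 0, -2.4], "twist": [-0.005, -0.005, 0]},
    {"offset": [0, 0, -2.4], "twist": [-0.005, -0.005, 0]}
  ]
}}

```text
time: 11.17
tool_pos: [468.4, 6.1, 139.5]
ee_rot: [0.659, 0.752, -0.0, 0.001]
ft_force: [0.8, -0.5, -2.2]
width: 20.9
```

```bash
cat >> h.py <<'E'
import cv2
def red(img,bgr=False):
    a=img if bgr else img[:,:,::-1]
    a=a[150:260,230:310].astype(int); m=(a[:,:,2]>90)&(a[:,:,1]<60)&(a[:,:,0]<60)
    v,u=np.nonzero(m); return u.mean()+230,v.mean()+150,v.min()+150,m.sum()
E
python3 -c "
from h import *
rel(W(-80,0,140),YAW+np.pi/2)
a=bot.snapshot('scene'); cv2.imwrite('pics/s8.png',a[:,:,::-1])
print(red(cv2.imread('pics/s2.png'),True),red(a))
for l in(0,20,30,36,40): print(l,proj('scene',W(-80,0,107+l)))
cv2.imwrite('pics/c8.png',cv2.resize(a[165:265,220:345,::-1],(750,600),interpolation=2))"
```

```text
t 11.17 pos [468.4   6.1 139.5] F [ 0.8 -0.5 -2.2] M [-0.04 -0.01 -0.02] w 20.9 j [-0.16  0.18 -0.42  0.98 -0.   -0.29]
offset [-0.05 -0.01 -0.05] twist [0.001 0.001 0.001]
(np.float64(269.925), np.float64(207.95), np.int64(179), np.int64(40)) (np.float64(271.04761904761904), np.float64(198.8095238095238), np.int64(180), np.int64(42))
0 [[266.80039414 212.91661884]]
20 [[266.53879185 207.62180138]]
30 [[266.40600604 204.9342232 ]]
36 [[266.32568787 203.30858732]]
40 [[266.27187022 202.21932087]]
```

```bash
python3 -c "
from h import *
for f in('s2','s8'):
    a=cv2.imread(f'pics/{f}.png').astype(int)
    m=(a[:,:,2]>90)&(a[:,:,1]<60)&(a[:,:,0]<60); m[:185]=0;m[230:]=0;m[:,:250]=0;m[:,285:]=0
    v,u=np.nonzero(m);print(f,u.mean(),v.mean(),v.min(),v.max(),m.sum())
"
```

```text
s2 265.9117647058824 212.85294117647058 209 217 34
s8 264.65625 204.5625 201 208 32
```

View pics/c8.png

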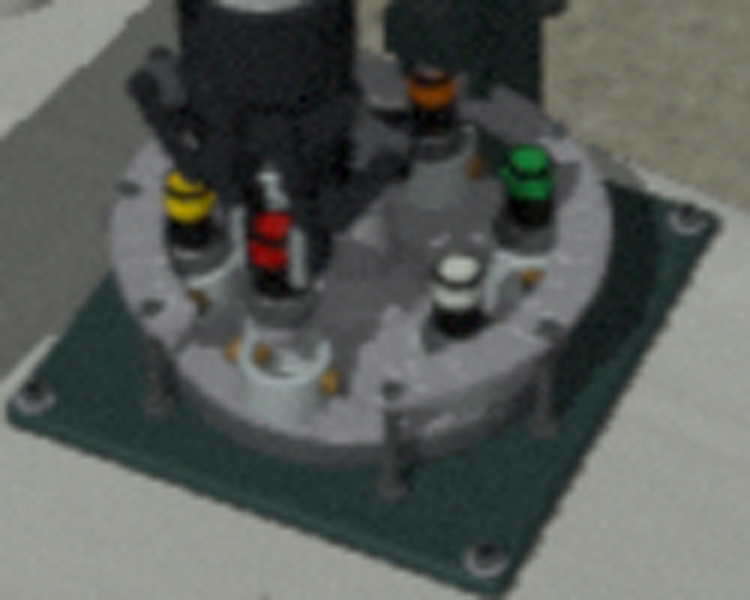

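The flange is now clear of the socket and the empty socket is visible at crop (285,365). Red is at (268,240) and all the other holders are seated. I'll raise it about 4 mm more and check the lean and steadiness numerically.

Request:
{"api": "send_rows", "payload": {
  "targets": [
    {"offset": [0, 0, -0.2], "twist": [0, 0, 0]},
    {"offset": [0, 0, -0.4], "twist": [0, 0, 0]},
    {"offset": [0, 0, -0.4], "twist": [0, 0, 0]},
    {"offset": [0, 0, -0.4], "twist": [0, 0, 0]},
    {"offset": [0, 0, -0.4], "twist": [0, 0, 0]},
    {"offset": [0, 0, -0.4], "twist": [0, 0, 0]}
  ]
}}

```text
time: 11.72
tool_pos: [468.2, 6.1, 143.2]
ee_rot: [0.659, 0.752, -0.0, 0.0]
ft_force: [0.5, -0.4, -2.1]
width: 20.8
```

```bash
python3 -c "
from h import *
rel(W(-80,0,144),YAW+np.pi/2)
I=np.mean([bot.snapshot('scene').astype(float) for _ in range(4)],0)
S=cv2.imread('pics/s2.png')[:,:,::-1].astype(float)
for n,A,r0,r1 in(('now',I,196,222),('seat',S,207,228)):
    print(n)
    for v in range(r0,r1): 
        r=A[v,255:278]; d=r[:,0]-r[:,1:].mean(1); w=np.clip(d-25,0,None)
        print(v,round((w@np.arange(255,278)/w.sum()),1) if w.sum()>20 else '--',r.mean(1).astype(int).tolist())
rel(W(-80,0,144),YAW+np.pi/2)
"
```

```text
t 11.72 pos [468.2   6.1 143.2] F [ 0.5 -0.4 -2.1] M [-0.03 -0.    0.06] w 20.8 j [-0.16  0.17 -0.41  0.99 -0.   -0.29]
offset [-0.06  0.   -0.08] twist [0.    0.001 0.001]
now
196 -- [35, 33, 29, 29, 26, 16, 19, 12, 30, 87, 129, 115, 71, 34, 25, 21, 14, 20, 23, 30, 32, 30, 30]
197 -- [65, 51, 35, 30, 33, 24, 16, 15, 28, 83, 127, 123, 101, 44, 30, 30, 26, 24, 26, 30, 31, 31, 30]
198 -- [67, 64, 48, 50, 64, 53, 21, 8, 22, 58, 89, 98, 92, 43, 28, 31, 27, 23, 30, 33, 29, 33, 29]
199 264.8 [59, 64, 59, 86, 108, 82, 27, 14, 22, 38, 47, 51, 47, 33, 29, 29, 28, 24, 30, 32, 30, 31, 32]
200 265.1 [58, 76, 62, 84, 104, 67, 27, 28, 45, 52, 54, 50, 48, 40, 32, 30, 26, 28, 30, 32, 31, 30, 30]
201 264.7 [43, 65, 67, 80, 104, 67, 27, 34, 54, 55, 54, 55, 54, 50, 44, 34, 27, 26, 28, 31, 31, 30, 35]
202 264.8 [28, 47, 53, 80, 106, 69, 26, 27, 42, 53, 54, 54, 71, 85, 85, 48, 24, 24, 23, 24, 31, 41, 58]
203 265.0 [18, 29, 42, 79, 109, 82, 30, 19, 22, 33, 43, 45, 60, 91, 106, 69, 32, 21, 22, 24, 47, 75, 95]
204 262.9 [24, 36, 43, 77, 108, 83, 43, 37, 26, 26, 23, 24, 45, 85, 107, 73, 35, 25, 23, 21, 43, 6
[... 3510 characters left out ...]
, 90, 94, 120, 133, 84, 64, 70, 80, 71, 51, 48, 49, 50, 56, 59, 61, 70, 94, 81, 73, 75]
224 -- [126, 118, 100, 88, 112, 132, 92, 65, 66, 69, 79, 81, 76, 73, 65, 59, 61, 63, 81, 97, 74, 70, 78]
225 -- [124, 126, 115, 104, 118, 135, 110, 74, 63, 67, 70, 66, 65, 68, 61, 62, 62, 79, 104, 102, 75, 72, 73]
226 -- [126, 129, 125, 123, 126, 135, 135, 101, 73, 68, 71, 64, 67, 66, 64, 68, 95, 123, 122, 80, 68, 65, 72]
227 274.5 [126, 126, 124, 129, 122, 127, 140, 143, 119, 99, 92, 86, 85, 83, 93, 118, 142, 130, 101, 88, 74, 62, 65]
t 11.92 pos [468.2   6.1 143.3] F [ 0.1 -0.1 -2.6] M [-0.01 -0.03  0.04] w 20.7 j [-0.16  0.17 -0.41  0.99 -0.   -0.29]
offset [-0.06 -0.   -0.07] twist [0.001 0.001 0.001]
```

```bash
python3 -c "
from workcell import bot
print(bot.sign_off())"
```

```text
the job is handed in; nothing more can be done
None
```

I turned the head one click clockwise by the knob, which brought the red-banded holder to the front gap. I then rocked it left, right, left, right and eased it straight up. I handed it in at about 12 s of the 48 s allowed, and no verdict is reported.

- **Rocking:** The tool tilted about 0.12 to 0.13 rad to the left and 0.115 rad to the right, roughly 6.5 to 7.5°. Pictures of the first right and second left rock showed the holder leaning with it. The other two I have only from the arm's readings.
- **Height:** By the picture the holder is about 34 mm above its seat, and the arm's travel gives up to 39 mm. That puts the foot 10 to 15 mm above the socket rim.
- **Hold:** The holder leans about 0.03 rad to the left, from a rough pixel comparison, and I left that as it was. The gripper position stayed the same over the last readings. The only force on it was about 2 N down, which fits the holder's own weight. The grip width was steady at 20.7 mm.
- **Surroundings:** The last picture I viewed, before a final 4 mm lift, showed the yellow, orange, green and white holders seated, the head in its click position and the front socket empty. The blue holder was hidden behind the gripper then, so I last saw it seated just after the head was turned. I touched nothing else, but did not measure the brush, weight, bone folder or booklet again.

The wrist force reached 20 N upward during the second right rock, well under the limit.

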